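Enamel thickness reading on a tilted clock dial

ROBOT

A 6-joint arm with a two-finger parallel gripper is mounted at the origin on the work surface. World frame = base frame: x ahead of the robot, y to its left, z up, the work surface at z = 0. Lengths are in mm, angles in degrees, forces in N, time in s.
With the tool pointing down it reaches from about 325 to 925 mm from the base axis. Payload 3.1 kg.
Tool frame: the origin (TCP) lies at the very end of the fingers, on their centre line; the grasp point (between the pads) lies grasp_offset behind it (grasp_offset is the distance from the TCP to the grasp point, in mm); z points along the fingers, x is the direction in which the jaws open and shut, and the axes are right-handed (so a half turn about z gives the same grasp; the last joint's range is limited). The gripper opens to 85 mm and grips with 20 to 120 N. Pads are 22 mm wide; open, the fingers measure 114 mm over their backs; the gripper's body (76 mm by 85 mm) begins 54 mm behind the grasp point. The pads swing forward as they close: fully open they stand 13 mm farther back than shut.
Start: joints at [56.826, 12.427, 92.441, -0, 75.132, -6.429], TCP at [281.254, 558.154, 231.3] pointing down, gripper open.
Joint ranges: [-157.48, 157.48], [-44.54, 120.13], [17.64, 146.25], [-64.5, 244.5], [7.68, 150.69], [-147.95, 147.95]. Speed limits (degrees/s): [159.86, 159.86, 180, 180, 180, 180].

INTERFACE

Orientations are given as [roll, pitch, yaw] about the fixed x, y, z axes, in that order (R = Rz(yaw) Ry(pitch) Rx(roll)).
In Python, from station import * gives the robot as it stands. Calls block until the motion is done:
- goto(position, orientation): joint-space move of the TCP to a pose.
- move_l(position, attitude=None, speed=150): straight line of the TCP; attitude=None keeps the orientation; speed is the mean speed in mm/s.
- move_j(angles): joint-space move.
- grip(opening, squeeze=None): finger opening in mm; squeeze is the grip in N (None keeps the last); returns when the fingers have stopped.
- wait(seconds).
- solve_ik(position, orientation): joint angles nearest the present ones, or None.
- get_obs(): the state.
- get_image(name): name is "scene" or "top"; returns the picture (480x640x3 uint8, red, green, blue); there is no depth.
- get_calibration(name): a dict with "fx", "fy", "cx", "cy" (pixels), "R" (3x3) and "t" (3): a world point X has camera coordinates R X + t. Camera axes: x right, y down, z forward; pixel columns grow to the right and rows downward; lengths in mm; the calibration is good to about 2 mm. A picture is of the moment at which its call begins. get_calibration takes no time and is no camera call.
A pose or a line that the arm cannot do raises Unreachable and nothing moves.
- sign_off(): hands the job in, once; it reports no verdict.
Trained networks look in the newest picture that a camera, given by its name, has taken for a name from the list of things; names that differ only in an ending like _2 or _b are one class to them, and where a whole thing is asked for, a point or a joint stands for the part that bears it (a point fixed in the world has none). Each returns a list of dicts, best first, with "score" (0 to 1); they miss things now and then, are a little off and sometimes report something else, mostly with a low value. They report only what shows in the picture. A call takes as long as a camera call. They do not tell look-alikes from the thing itself.
- spot_in(name, camera): "extent" ([centre column, centre row, width, height] in pixels, round what is visible of it).
- regions_of(name, camera): "region" (480x640 bool, what is visible of it) and "extent" ([centre column, centre row, width, height] in pixels, round what is visible of it).
The state is a dict: "t": time; "joint_pos": joint angles; "qvel": joint speeds; "effort": joint torques, N m; "tcp_pos": TCP position; "ee_rot": TCP orientation; "wrist_force": force on the tool from outside, world axes, zero at the start; "moment": the same for the moment, N m; "grip_width": finger opening in mm.
Only numpy, scipy, OpenCV 4.12 (cv2) and the standard library are available. Lean on these libraries where they do the work, as an engineer would, in place of code of your own. Each camera call takes 0.05 s, during which the arm holds its last target.

TASK

Take the orange thickness probe out of its stand, wet its tip by pushing the tip well down on the sprung white dish cap of the amber cleaner bottle and letting the cap rise fully again. Then set the tip gently on the blue ring marked on the white dial, with the probe square to the dial's tilted face and its sprung tip pushed about half way in, and finish while still holding it there in the gripper. Only the probe may touch the bottle, keep off the blue dial, and leave the other things on the bench where they lie.

Things in the scene. Friction and masses are not known exactly. Their poses are not given: they have to be found in the camera images.
- probe: Thickness probe, 130 mm long, 130 g nominal, standing upright in its stand. Origin: the end of its brass tip when the tip is fully out; z runs up along the probe towards the handle's top. From the origin up: brass sprung tip (8 mm wide, round end) 0-12 mm, steel nose 16 mm wide 12-46 mm, dark flange 30 mm wide 46-52 mm, orange square handle 20 x 20 mm (sides square to its x and y) 52-130 mm.
- probe_grip (a point): Centre of the probe's square orange handle, 95 mm above the probe's origin along its z; a good place to grip. Axes as probe.
- probe_tip (a point): Outer end of the sprung brass tip; it moves with the tip, up along the probe's z as the tip is pushed in. Axes as probe.
- plunger (a joint): How far the sprung tip is pushed into the probe: 0 fully out, 0.008 m fully in. Spring: 1 N at the start of travel, 0.5 N more per mm (3 N half way, 5 N at the stop).
- stand: Fixed black block 60 x 60 x 56 mm high holding the probe; origin at the centre of its underside, z up. The probe's nose hangs in a 20 mm wide vertical hole at its centre, open upward, its flange resting on the top, so the probe's origin starts 10 mm above the table. Lift the probe straight up by at least 50 mm to clear it.
- dispenser: Fixed amber glass bottle with white collar, 64 mm wide, 94 mm high; origin at the centre of its underside, z up. A white sprung dish cap stands on top of it; cap and bottle count as one.
- cap_dish (a point): Centre of the inner floor of the white dish cap, 114 mm above the table when up; the floor is about 40 mm wide inside a rim 4 mm high and 52 mm wide. z up. Moves down with the cap.
- cap (a joint): How far the dish cap is pushed down: 0 up, 0.010 m fully down. Spring: about 1 N at the start, 0.35 N more per mm (4.5 N at the stop); it rises by itself.
- holder: Fixed work holder carrying the white enamelled dial: grey base 80 x 80 mm, post and tilted aluminium head, about 75 mm high in all; origin at the centre of its underside. The white dial is 72 mm wide, 5 mm thick, with dark dots round its edge, and its face is tilted 0.35 rad (20 degrees) from level so that it faces up and towards the holder's own -x. Dial and holder count as one. The dial can be turned on the head only with a stiff twist.
- spot (a point): Centre of the blue ring (18 mm wide outside, 9 mm inside) on the face of the white dial, 18 mm from the dial's centre. z points straight out of the dial's face (the probe's z must lie along it); x points from the dial's centre outward through the spot.
- other_holder: A second, like holder with a deep blue dial without a ring; not to be touched. Same sizes and origin. The two holders may have changed places.
- loupe: Bystander: black eye loupe, 38 mm wide, 34 mm high, loose. Origin under its centre.
- pigment_dish: Bystander: small clear dish with blue filling, 44 mm wide, 13 mm high, loose. Origin under its centre.
- dish_lid: Bystander: clear disc lid 46 mm wide, 6 mm high, loose. Origin under its centre.
- brush: Bystander: black paint brush 170 mm long, 8 mm thick, lying along its x, loose. Origin near its middle, on the table.
- tweezers: Bystander: steel tweezers 125 mm long, 6 mm high, lying along their x, loose. Origin near the middle, on the table.
- spare_dial: Bystander: small white dial 38 mm wide, 5 mm thick, loose. Origin under its centre.
Things that resemble listed ones, but are neither listed nor needed, are in the scene too. Leave any green or turquoise look-alike of the dispenser alone.

How it is judged:
By the outcome, as a careful person would: the job done as asked, in the order asked, and still so for the second after the job is handed in, while the arm keeps its last pose, push and grip.
It also fails if it takes over 51 s, if anything falls off the work surface, if the arm or the gripper's body presses on something with over 40 N, if the wrist force passes 120 N, or if a joint passes its speed limit or range.

## Working session

There is one attempt and no reset: what is moved stays moved. The work goes in short steps, each a Python script; the robot and the scene stay as the last script left them, time stands still between calls to the robot, and variables do not carry over. Pictures are saved under pics/ and viewed, and the job is handed in when it is done.

```bash
ls; mkdir -p pics; python3 - <<'E'
from station import *
import cv2
for n in("scene","top"):
    im=get_image(n); cv2.imwrite(f"pics/{n}0.png",im[:,:,::-1]); c=get_calibration(n); print(n,c)
o=get_obs();print(o)
try:
    print(grasp_offset)
except Exception as e: print(e)
E
```

```text
pics
scene {'fx': 495.77436143561323, 'fy': 495.77436143561323, 'cx': 322.88032249942745, 'cy': 243.57097829796828, 'R': array([[-0.88895825,  0.45798097, -0.00257966],
       [ 0.29542275,  0.56910434, -0.76736279],
       [-0.34996946, -0.68291557, -0.64120799]]), 't': array([ 558.79280618, -109.04136194, 1164.04678334])}
top {'fx': 519.094428785927, 'fy': 519.094428785927, 'cx': 323.19941789234565, 'cy': 237.31545881231747, 'R': array([[ 0.01325977, -0.99976037, -0.0174181 ],
       [-0.99216312, -0.01099054, -0.12446507],
       [ 0.12424381,  0.01893197, -0.99207109]]), 't': array([ -14.79700679,  629.43653726, 1245.41640565])}
{'t': 0.1, 'joint_pos': array([ 5.68251305e+01,  1.24719759e+01,  9.25225022e+01, -3.29059235e-04,
        7.51329939e+01, -6.42795537e+00]), 'qvel': array([ 0.05158069, -0.139786  , -0.22137901, -0.0719314 , -0.11951869,
        0.0720779 ]), 'effort': array([-7.40883788e-04, -3.98078799e+01, -3.04970455e+01, -2.04685680e-04,
        4.28326079e-03,  1.98516148e-05]), 'tcp_pos': array([280.83812859, 557.4985403 , 230.07451001]), 'ee_rot': array([-1.79986045e+02,  1.26706180e-01,  6.32531861e+01]), 'wrist_force': array([-0.93622682,  0.83462291, -0.30176015]), 'moment': array([ 0.02284274, -0.02119667, -0.02077245]), 'grip_width': 85.39063936429558}
18.700000000000003
```

View pics/scene0.png

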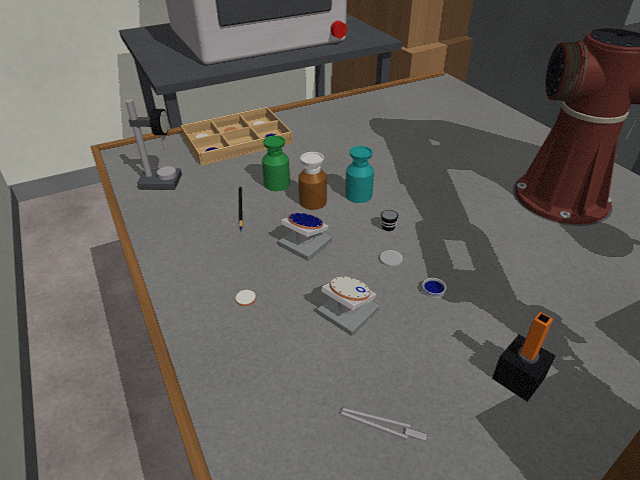

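View pics/top0.png

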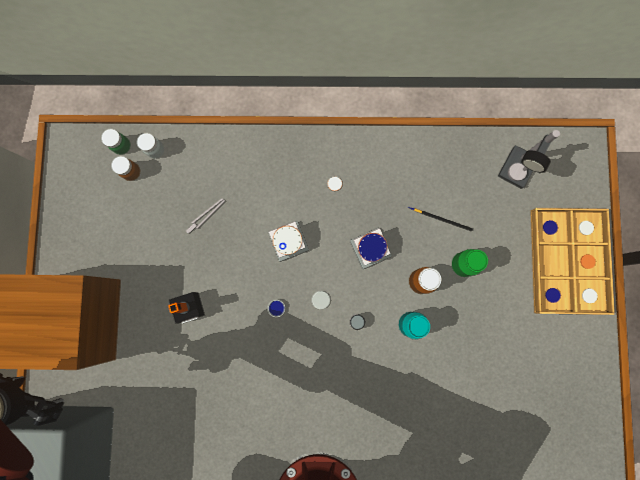

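```bash
cat > h.py <<'E'
from station import *
import numpy as np, cv2
C={n:get_calibration(n) for n in("scene","top")}
def ray(n,u,v):
    c=C[n];R=np.array(c["R"]);t=np.array(c["t"])
    return -R.T@t, R.T@np.array([(u-c["cx"])/c["fx"],(v-c["cy"])/c["fy"],1])
def onz(n,u,v,z):
    o,d=ray(n,u,v);return o+d*(z-o[2])/d[2]
def proj(n,X):
    c=C[n];p=np.array(c["R"])@np.array(X,float)+c["t"];return np.array([c["fx"]*p[0]/p[2]+c["cx"],c["fy"]*p[1]/p[2]+c["cy"]])
def tri(a,b):
    o1,d1=ray("scene",*a);o2,d2=ray("top",*b);d1/=np.linalg.norm(d1);d2/=np.linalg.norm(d2)
    A=np.eye(3)*2-np.outer(d1,d1)-np.outer(d2,d2)
    X=np.linalg.solve(A,(np.eye(3)-np.outer(d1,d1))@o1+(np.eye(3)-np.outer(d2,d2))@o2)
    n=np.cross(d1,d2);return X,abs(n@(o1-o2))/np.linalg.norm(n)
E
python3 - <<'E'
from h import *
im={n:get_image(n) for n in C}
for nm in["probe","stand","dispenser","cap_dish","holder","spot","other_holder","loupe","pigment_dish","dish_lid","brush","tweezers","spare_dial"]:
    for n in C:
        print(nm,n,[(round(d["score"],2),np.round(d["extent"],1).tolist()) for d in spot_in(nm,n)][:4])
print("wood", onz("top",120,275,0),onz("top",120,368,0),onz("top",80,275,150),onz("top",80,275,300), onz("top",80,275,400))
t=im["top"];s=im["scene"]
def crop(i,x,y,w,h,k): return cv2.resize(i[y:y+h,x:x+w],None,fx=k,fy=k,interpolation=cv2.INTER_CUBIC)[:,:,::-1]
a=np.hstack([crop(t,80,115,100,75,4),crop(t,390,240,100,75,4)]);b=np.hstack([crop(t,250,210,100,75,4),crop(t,150,270,100,75,4)])
cv2.imwrite("pics/c1.png",np.vstack([a,b]))
a=np.hstack([crop(s,260,140,100,75,4),crop(s,300,260,100,75,4)]);b=np.hstack([crop(s,480,310,100,75,4),crop(s,255,190,100,75,4)])
cv2.imwrite("pics/c2.png",np.vstack([a,b]))
E
```

```text
probe scene [(0.68, [531.3, 339.9, 36.2, 52.7]), (0.27, [347.8, 306.5, 59.7, 58.3])]
probe top [(0.74, [179.1, 306.9, 21.7, 13.6])]
stand scene [(0.77, [526.4, 368.2, 63.4, 64.7]), (0.28, [432.9, 288.2, 22.1, 21.6]), (0.18, [381.9, 424.4, 86.3, 33.1])]
stand top [(0.95, [186.9, 309.4, 34.0, 34.0]), (0.22, [430.7, 278.3, 20.2, 26.8])]
dispenser scene [(0.96, [313.4, 181.8, 31.1, 57.4]), (0.89, [274.9, 163.3, 24.7, 53.2]), (0.74, [358.4, 172.2, 33.5, 58.5])]
dispenser top [(0.78, [467.1, 263.7, 33.5, 26.6]), (0.72, [424.1, 280.1, 34.7, 27.3]), (0.6, [414.4, 328.1, 32.9, 28.5])]
cap_dish scene [(0.86, [360.7, 153.7, 21.8, 14.2]), (0.61, [310.9, 158.3, 26.0, 13.3]), (0.53, [273.9, 141.0, 20.3, 15.6])]
cap_dish top [(0.69, [477.6, 259.3, 21.1, 24.8]), (0.62, [418.1, 327.8, 17.7, 22.5]), (0.61, [430.3, 277.9, 26.2, 19.0])]
holder scene [(0.58, [347.6, 305.9, 63.5, 55.7])]
holder top [(0.85, [288.9, 242.1, 36.3, 39.6])]
spot scene [(0.94, [350.9, 287.1, 40.0, 25.6])]
spot top [(0.62, [428.3, 278.4, 20.2, 23.1]), (0.55, [286.5, 241.6, 24.8, 28.6]), (0.49, [335.6, 182.5, 11.2, 14.6]), (0.23, 
[... 475 characters left out ...]
13.0, 15.4])]
dish_lid scene [(0.85, [391.9, 258.2, 19.3, 14.6])]
dish_lid top [(0.78, [320.2, 300.0, 19.3, 18.8])]
brush scene [(0.45, [240.4, 202.9, 6.5, 35.5])]
brush top [(0.49, [441.0, 219.8, 61.2, 26.2])]
tweezers scene [(0.84, [382.5, 427.3, 85.6, 27.8]), (0.61, [306.6, 235.1, 54.1, 48.2])]
tweezers top [(0.78, [207.2, 216.6, 37.5, 37.0])]
spare_dial scene [(0.53, [245.0, 295.9, 23.3, 19.9])]
spare_dial top [(0.74, [335.0, 181.9, 12.4, 15.7]), (0.53, [277.6, 309.6, 18.4, 20.1])]
wood [532.0934593  509.55329376   0.        ] [301.03811868 495.14187203   0.        ] [523.87610986 538.70595991 150.        ] [516.92652715 465.20819539 300.        ] [512.293472   416.20968571 400.        ]
```

View pics/c1.png

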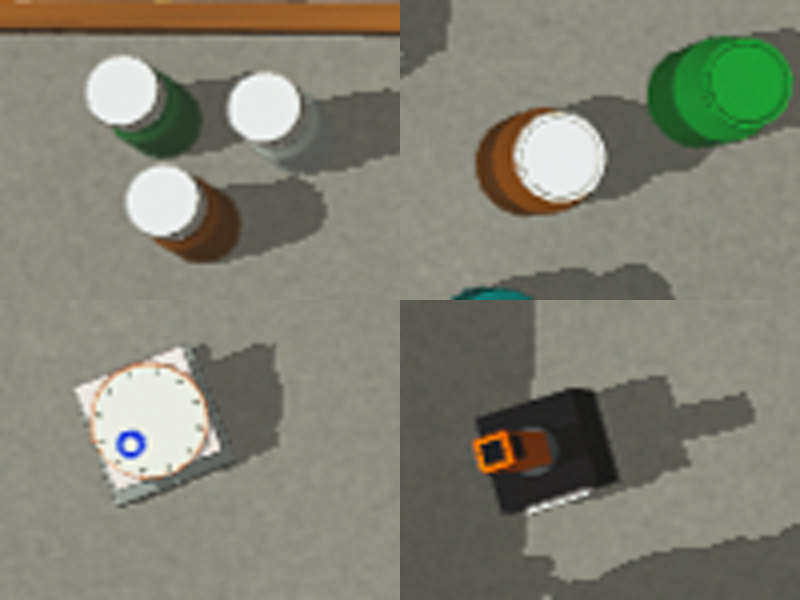

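View pics/c2.png

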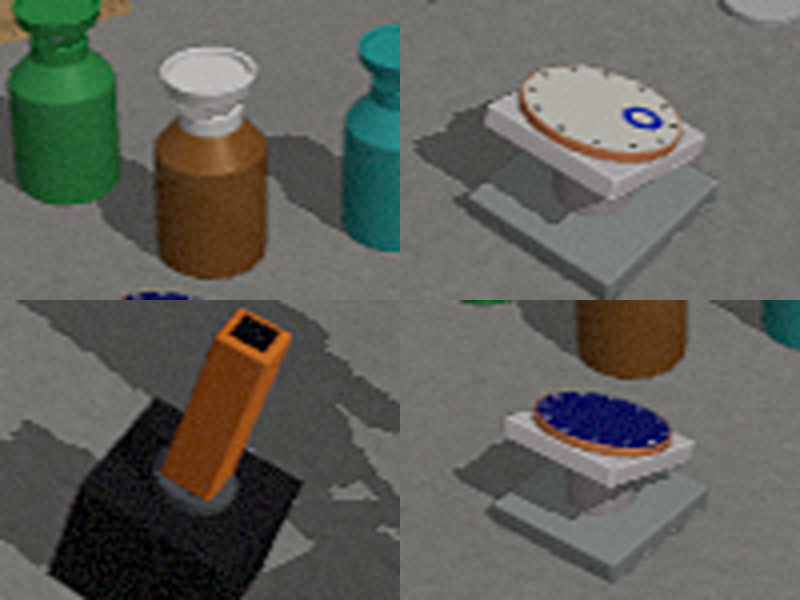

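```bash
python3 - <<'E'
from h import *
im={n:cv2.imread(f"pics/{n}0.png")[:,:,::-1] for n in C}
def crop(i,x,y,w,h,k): return cv2.resize(i[y:y+h,x:x+w],None,fx=k,fy=k,interpolation=cv2.INTER_NEAREST)[:,:,::-1]
s=im["scene"];t=im["top"]
# blue ring
def cc(mask,box):
    x,y,w,h=box;m=np.zeros_like(mask);m[y:y+h,x:x+w]=mask[y:y+h,x:x+w]
    v,u=np.nonzero(m);return u.mean(),v.mean(),len(u),(u.min(),u.max(),v.min(),v.max())
for n,box in(("scene",(340,275,40,30)),("top",(272,235,20,22))):
    i=im[n].astype(int);b=(i[:,:,2]-i[:,:,0]>60); print(n,"ring",cc(b,box))
    o=(i[:,:,0]-i[:,:,2]>70)&(i[:,:,0]>110)
    print("orange",cc(o,(500,300,60,70) if n=="scene" else (160,290,50,40)))
# box fit
for h in(100,150,200,250,300):
    for b in((120,277),(120,368)):
        X=onz("top",*b,0);X[2]=h;print(h,proj("top",X),end=' ')
    print(proj("scene",X))
cv2.imwrite("pics/c3.png",np.vstack([crop(t,0,250,200,150,3),]))
cv2.imwrite("pics/c4.png",np.vstack([crop(s,540,380,100,100,5),]))
E
```

```text
scene ring (np.float64(360.2857142857143), np.float64(289.14285714285717), 28, (np.int64(356), np.int64(365), np.int64(287), np.int64(292)))
orange (np.float64(540.6816479400749), np.float64(332.9325842696629), 267, (np.int64(524), np.int64(552), np.int64(312), np.int64(359)))
top ring (np.float64(282.1714285714286), np.float64(245.65714285714284), 35, (np.int64(279), np.int64(286), np.int64(243), np.int64(249)))
orange (np.float64(173.01666666666668), np.float64(307.7), 60, (np.int64(168), np.int64(178), np.int64(303), np.int64(313)))
100 [102.75403424 274.93346033] 100 [102.34430186 373.45180423] [713.86913759 383.25057982]
150 [ 93.03592085 273.76896383] 150 [ 92.367512   376.53248134] [733.84332686 359.95714027]
200 [ 82.45862602 272.50151382] 200 [ 81.48581438 379.89257985] [755.97982801 334.1420624 ]
250 [ 70.90293927 271.11682563] 250 [ 69.570246   383.57192153] [780.64985666 305.37244309]
300 [ 58.22652694 269.59784379] 300 [ 56.46611607 387.61827248] [808.3147575  273.11027281]
```

View pics/c3.png

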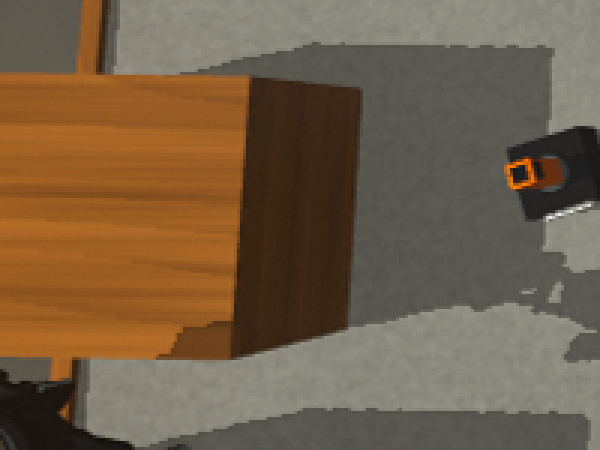

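View pics/c4.png

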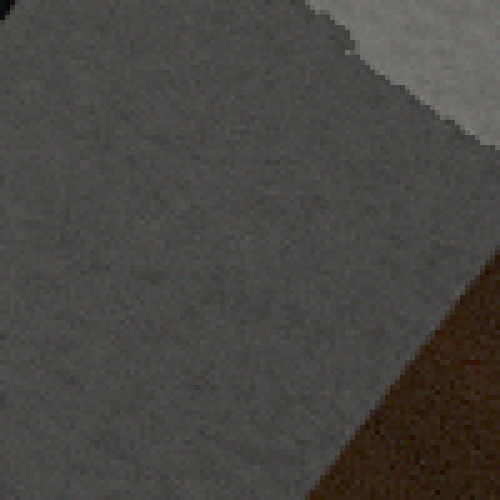

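```bash
cat > fit.py <<'E'
from h import *
from scipy.optimize import least_squares
im={n:cv2.imread(f"pics/{n}0.png")[:,:,::-1] for n in C}
print("probe top@140:",onz("top",173.02,307.7,140))
# handle yaw : orange min-area rect in top
i=im["top"].astype(int);o=((i[:,:,0]-i[:,:,2]>60)&(i[:,:,0]>105)).astype(np.uint8)
m=np.zeros_like(o);m[298:318,163:184]=o[298:318,163:184]
v,u=np.nonzero(m);r=cv2.minAreaRect(np.c_[u,v].astype(np.float32));print(r)
b=cv2.boxPoints(r);P=np.array([onz("top",*q,140) for q in b]);e=P[1]-P[0];print("yaw mod90",np.degrees(np.arctan2(e[1],e[0]))%90)
print(tri((360.3,289.15),(282.17,245.66)),"spot")
E
python3 fit.py
python3 - <<'E'
from h import *
im={n:cv2.imread(f"pics/{n}0.png") for n in C}
for n,(x,y,w,h) in (("scene",(310,265,75,70)),("top",(262,215,50,50))):
    cv2.imwrite(f"pics/d_{n}.png",cv2.resize(im[n][y:y+h,x:x+w],None,fx=8,fy=8,interpolation=cv2.INTER_LANCZOS4))
E
```

```text
probe top@140: [453.45663022 327.07615766 140.        ]
((175.11764526367188, 306.9706115722656), (9.701424598693848, 13.824529647827148), 75.96376037597656)
yaw mod90 14.742278754239777
(array([604.90492765,  92.77620776,  57.64723979]), np.float64(1.825803253573813)) spot
```

View pics/d_scene.png

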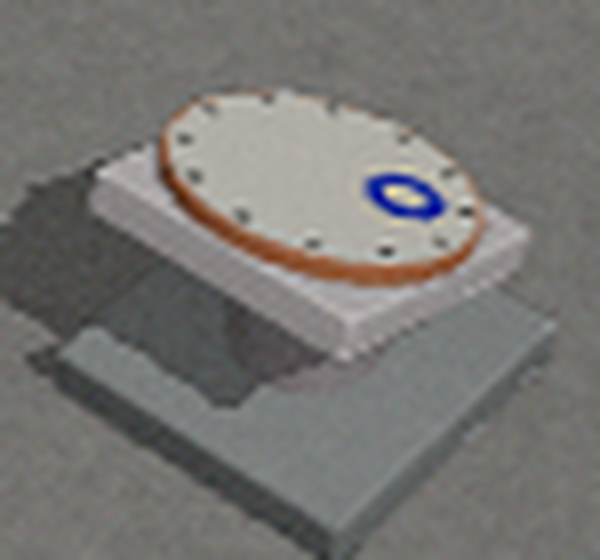

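View pics/d_top.png

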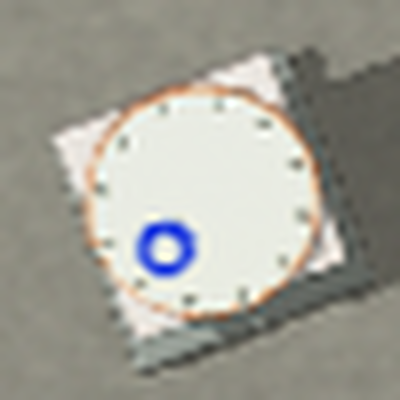

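```bash
cat > fit2.py <<'E'
from h import *
from scipy.optimize import least_squares
S=np.array([(209,107),(268,98),(333,106),(402,139),(447,173),(465,212),(440,244),(386,251),(313,244),(241,216),(195,176),(184,138)])/8+[310,265]-0.44
T=np.array([(163,108),(219,104),(264,123),(296,163),(302,215),(283,260),(242,294),(189,299),(139,283),(108,243),(99,188),(123,143)])/8+[262,215]-0.44
S=np.roll(S,4,0)
sS=np.array((360.29,289.14));sT=np.array((282.17,245.66))
def model(p,tilt):
    c=p[:3];az=p[3];n=np.array([np.sin(tilt)*np.cos(az),np.sin(tilt)*np.sin(az),np.cos(tilt)])
    ex=np.cross([0,1,0],n);ex/=np.linalg.norm(ex);ey=np.cross(n,ex)
    a=p[5]-np.arange(12)*np.pi/6
    return c+p[4]*(np.cos(a)[:,None]*ex+np.sin(a)[:,None]*ey), c+18*(np.cos(p[6])*ex+np.sin(p[6])*ey),n
def res(p,tilt,off=True):
    if tilt is None: tilt=p[11]
    D,s,n=model(p,tilt);o=p[7:11]
    r=[]
    for i in range(12): r+=list(proj("scene",D[i])+o[:2]-S[i])+list(proj("top",D[i])+o[2:]-T[i])
    r+=list(3*(proj("scene",s)+o[:2]-sS))+list(3*(proj("top",s)+o[2:]-sT))
    return np.r_[r,o/0.6]
if __name__=="__main__":
  for tilt in(None,.35):
    best=None
    for az in np.arange(0,6.28,.8):
        for ph in np.arange(0,6.28,.8):
            q=least_squares(res,[604,90,62,az,31,ph,0,0,0,0,0,.3],args=(tilt,))
            if best is None or q.cost<best.cost: best=q
    p=best.x;D,s,n=model(p,tilt if tilt else p[11]);print(best.cost,np.round(p,3),"az",np.degrees(p[3]),"spot",s,"n",n)
E
python3 fit2.py
```

```text
139.49277568438526 [ 6.18175e+02  8.16140e+01  5.99610e+01  3.74200e+00  2.96780e+01
  6.73000e-01  2.41700e+00  1.29000e-01  9.00000e-03  3.53000e-01
 -4.80000e-01  2.60000e-01] az 214.4108127637997 spot [604.64388487  93.4233809   58.76613094] n [-0.21216705 -0.14533263  0.96636617]
143.856321083819 [ 6.18263e+02  8.17380e+01  6.00480e+01  3.72200e+00  3.01980e+01
  6.95000e+00  2.42900e+00  1.43000e-01 -6.90000e-02  3.55000e-01
 -4.72000e-01  3.00000e-01] az 213.24007258115884 spot [604.5919713   93.29916019  58.18726079] n [-0.28679326 -0.18795886  0.93937271]
```

```bash
cat > f3.py <<'E'
import fit2
from fit2 import *
S0=S.copy()
for k in(-2,-1,0,1,2):
    fit2.S=np.roll(S0,k,0)
    best=None
    for az in np.arange(0,6.28,1):
        for ph in np.arange(0,6.28,1):
            q=least_squares(res,[604,90,62,az,31,ph,0,0,0,0,0,.3],args=(None,))
            if best is None or q.cost<best.cost: best=q
    p=best.x;D,s,n=model(p,p[11]);print(k,best.cost,np.round(p,3),"az",np.degrees(p[3]),"spot",s,"n",n)
    if best.cost<30: print(np.round(best.fun[:48].reshape(12,4),1))
E
python3 f3.py
```

```text
-2 134.55070941522098 [ 6.18901e+02  8.18760e+01  6.18530e+01  3.33000e+00  3.02570e+01
  1.06000e-01  2.51800e+00  5.02000e-01  1.07000e-01  2.39000e-01
 -2.27000e-01  4.07000e-01] az 190.76704442417426 spot [605.14550671  92.36232097  56.87234842] n [-0.38889378 -0.07395366  0.91830958]
-1 1.477142390716634 [ 6.18555e+02  8.16980e+01  6.08730e+01 -2.78100e+00 -3.10330e+01
  3.52900e+00  2.46800e+00  3.16000e-01  4.00000e-02  2.77000e-01
 -3.67000e-01  3.46000e-01] az -159.32577239776435 spot [604.79677359  92.8470504   57.64782185] n [-0.31764771 -0.11986581  0.940602  ]
[[ 0.1 -0.1 -0.1  0.3]
 [ 0.  -0.1 -0.5 -0.1]
 [ 0.1 -0.2 -0.   0. ]
 [ 0.2  0.2  0.   0.1]
 [-0.2  0.1  0.1  0. ]
 [ 0.3  0.3 -0.1  0.3]
 [-0.  -0.4 -0.2  0. ]
 [ 0.2  0.  -0.1  0.3]
 [-0.2 -0.   0.1 -0.1]
 [ 0.1 -0.3 -0.1 -0.1]
 [-0.1  0.4  0.1  0.3]
 [-0.2  0.  -0.4 -0.1]]
0 139.49277568456148 [ 6.18175e+02  8.16140e+01  5.99610e+01  6.01000e-01  2.96780e+01
  6.73000e-01  2.41700e+00  1.29000e-01  9.00000e-03  3.53000e-01
 -4.80000e-01 -2.60000e-01] az 34.410678903270295 spot [604.64388213  93.42337829  58.76612495] n [-0.21216755 -0.14533224  0.96636612]
1 504.2373930917351 [ 6.1770e+02  8.1492e+01  5.8947e+01  4.7690e+00  2.6227e+01  9.6700e-01
  2.3550e+00 -6.0000e-03  4.4000e-02  4.4700e-01 -5.2800e-01  1.2700e-01] az 273.2501800849223 spot [605.00500152  94.13756259  60.65425967] n [ 0.00719575 -0.12671422  0.99191317]
2 922.660289015389 [ 6.16077e+02  8.04890e+01  5.73800e+01  3.48300e+00  2.35900e+01
  7.34400e+00  2.09600e+00  2.30000e-02  8.90000e-02  4.28000e-01
 -4.82000e-01 -1.05100e+00] az 199.5520630571001 spot [607.52339114  95.38904077  62.74758888] n [0.81775598 0.2904191  0.49692242]
```

```bash
cat > f4.py <<'E'
from h import *
from scipy.optimize import least_squares
a=(np.array([(247,310),(292,337),(256,364),(216,333)],float)-[0,300])/4+[480,310]-.4
b=(np.array([(475,437),(508,430),(516,465),(483,474)],float)-[400,300])/4+[150,270]-.4
bot=(np.array([(162,472),(208,502),(237,478)],float)-[0,300])/4+[480,310]-.4
print([onz("scene",*q,140).round(1).tolist() for q in a]);print([onz("top",*q,140).round(1).tolist() for q in b])
print([onz("scene",*q,62).round(1).tolist() for q in bot])
print(onz("scene",*a.mean(0),140),onz("top",*b.mean(0),140))
for P in([onz("scene",*q,140) for q in a],[onz("top",*q,140) for q in b],[onz("scene",*q,62) for q in bot]):
    P=np.array(P);e=np.diff(np.r_[P,P[:1]],axis=0) if len(P)==4 else np.diff(P,axis=0)
    print(np.degrees(np.arctan2(e[:,1],e[:,0]))%90,np.linalg.norm(e,axis=1))
# cap
print("cap",tri((311.2,158),(430.1,278.2)))
im=cv2.imread("pics/scene0.png").astype(int);i2=cv2.imread("pics/top0.png").astype(int)
def el(i,box,th):
    x,y,w,h=box;s=i[y:y+h,x:x+w];m=((s.min(2)>th)).astype(np.uint8)
    c=max(cv2.findContours(m,0,1)[0],key=cv2.contourArea);e=cv2.fitEllipse(c);return e[0][0]+x,e[0][1]+y,e[1],e[2],cv2.contourArea(c)
for th in(165,185,200): print(el(im,(290,145,45,26),th),el(i2,(405,262,45,35),th))
E
python3 f4.py
python3 - <<'E'
import cv2,numpy as np
s=cv2.imread("pics/scene0.png");t=cv2.imread("pics/top0.png")
f=lambda i,x,y:cv2.resize(i[y:y+40,x:x+40],None,fx=10,fy=10,interpolation=4)
cv2.imwrite("pics/e.png",np.hstack([f(s,292,145),f(t,408,260)]))
E
```

```text
[[445.5, 319.2, 140.0], [441.1, 335.7, 140.0], [461.5, 338.9, 140.0], [463.2, 322.1, 140.0]]
[[461.9, 338.1, 140.0], [466.1, 319.6, 140.0], [446.6, 314.1, 140.0], [441.3, 332.5, 140.0]]
[[462.2, 322.2, 62.0], [457.1, 340.3, 62.0], [439.3, 337.1, 62.0]]
[452.88689939 329.04913087 140.        ] [453.97235508 326.07103808 140.        ]
[14.85730746  8.91008152  5.672577    9.32152861] [16.9994797  20.68024499 16.80576098 17.97024554]
[12.67335806 15.70070387 15.95189566 15.14514464] [18.96414714 20.21955857 19.14445286 21.30603689]
[15.78128335  9.94377155] [18.73949664 17.99051081]
cap (array([ 527.07840299, -254.68854523,  115.03212653]), np.float64(2.5393249329471144))
(310.9209384918213, 157.4303321838379, (10.977307319641113, 20.462295532226562), 93.29291534423828, 161.5) (429.6282901763916, 278.7108497619629, (20.677160263061523, 21.63637924194336), 120.0478744506836, 349.5)
(305.3052930831909, 160.04689598083496, (2.635028600692749, 6.8093132972717285), 118.52914428710938, 3.5) (429.6379699707031, 278.7015151977539, (20.263038635253906, 21.319583892822266), 94.66232299804688, 335.0)Traceback (most recent call last):
  File "f4.py", line 18, in <module>
    for th in(165,185,200): print(el(im,(290,145,45,26),th),el(i2,(405,262,45,35),th))
                                  ~~^^^^^^^^^^^^^^^^^^^^^^^
  File "f4.py", line 17, in el
    c=max(cv2.findContours(m,0,1)[0],key=cv2.contourArea);e=cv2.fitEllipse(c);return e[0][0]+x,e[0][1]+y,e[1],e[2],cv2.contourArea(c)
ValueError: max() iterable argument is empty
```

View pics/e.png

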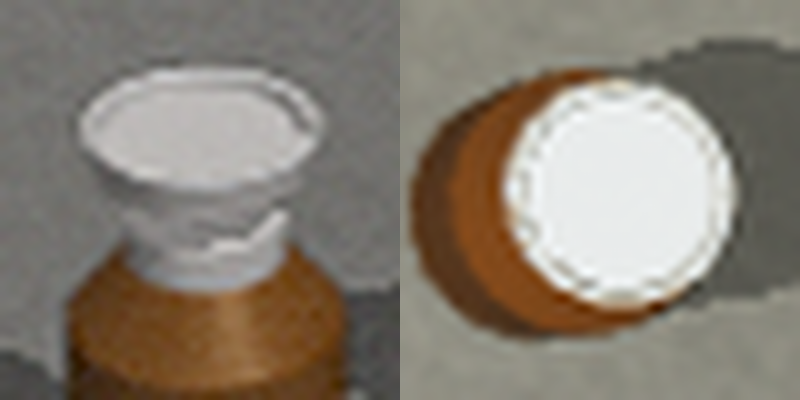

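```bash
python3 - <<'E'
from h import *
print("cap",tri((312.1,157.4),(430,279.3)),tri((360.3,289.15),(282.17,245.66)))
print(onz("scene",312.1,157.4,118),onz("top",430,279.3,118))
G=np.array([453.3,327.6,86.3])
print(solve_ik([453.3,327.6,200],[180,0,15]))
move_l([281,558,330],speed=250)
goto([453.3,327.6,200],[180,0,15])
move_l(G,speed=120)
o=get_obs();print(o["t"],o["tcp_pos"],o["ee_rot"],o["wrist_force"],o["joint_pos"])
for n in C: cv2.imwrite(f"pics/{n}1.png",get_image(n)[:,:,::-1])
def crop(i,x,y): 
    return cv2.resize(cv2.imread(i)[y:y+75,x:x+100],None,fx=4,fy=4,interpolation=4)
cv2.imwrite("pics/f.png",np.hstack([crop("pics/scene1.png",480,290),crop("pics/top1.png",130,270)]))
E
```

```text
cap (array([ 524.73586556, -254.38325054,  116.00690619]), np.float64(2.0159240829579548)) (array([604.90492765,  92.77620776,  57.64723979]), np.float64(1.825803253573813))
[ 525.47242235 -250.56419169  118.        ] [ 525.51298691 -254.53877678  118.        ]
[ 2.86656967e+01  6.13775468e+00  1.03107621e+02 -2.54444375e-14
  7.07546248e+01  1.36656967e+01]
4.3417 [454.10242216 328.11751776  87.29602351] [-1.79973114e+02 -1.11780579e-01  1.50073346e+01] [-0.3823271  -0.63081282 -0.20151717] [ 2.86729818e+01  1.41891068e+01  1.07244914e+02 -3.32978153e-04
  5.84510106e+01  1.36657949e+01]
```

View pics/f.png

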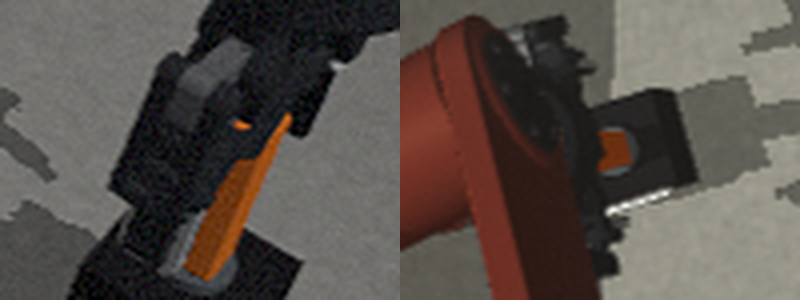

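```bash
python3 - <<'E'
from h import *
def show(l):
    o=get_obs();print(l,round(o["t"],2),o["tcp_pos"].round(2),o["ee_rot"].round(2),o["wrist_force"].round(2),o["moment"].round(2),round(o["grip_width"],2))
show(0)
grip(24,20);show("24")
grip(0,25);show("closed")
wait(.2);show("w")
E
```

```text
0 4.44 [454.25 328.12  87.56] [-1.7997e+02 -1.4000e-01  1.5000e+01] [ 0.07 -0.41  0.22] [ 0.03 -0.06  0.02] 85.77
24 5.05 [453.28 327.57  86.24] [1.8e+02 1.0e-02 1.5e+01] [ 0.74 -0.44  0.76] [ 0.03 -0.02 -0.02] 24.31
closed 5.27 [453.25 327.57  86.26] [1.8e+02 1.0e-02 1.5e+01] [ 0.34 -1.44 -0.14] [ 0.04  0.03 -0.03] 19.68
w 5.47 [453.27 327.6   86.3 ] [-1.8e+02  1.0e-02  1.5e+01] [-0.62  0.18 -0.06] [-0.02  0.07  0.05] 19.6
```

```bash
cat >> h.py <<'E'
def show(l):
    o=get_obs();print(l,round(o["t"],2),o["tcp_pos"].round(2),o["ee_rot"].round(2),o["wrist_force"].round(2),o["moment"].round(2),round(o["grip_width"],2));return o
E
python3 - <<'E'
from h import *
grip(0,70);show("70")
move_l([453.27,327.6,116.3],speed=80);show("up30")
move_l([453.27,327.6,260],speed=150);show("up")
# over spot-free area for inspection: between
goto([500,100,330],[180,0,15]);wait(.3);show("mid")
for n in C: cv2.imwrite(f"pics/{n}2.png",get_image(n)[:,:,::-1])
E
```

```text
70 5.68 [453.35 327.64  86.35] [-1.8e+02 -1.0e-02  1.5e+01] [-0.8   0.46  0.28] [ 0.07  0.02 -0.03] 18.88
up30 6.21 [453.73 327.86 117.09] [-1.7998e+02 -1.0000e-01  1.5000e+01] [ 0.23  0.17 -1.82] [ 0.   -0.   -0.01] 19.04
up 7.32 [452.49 327.15 258.48] [1.7996e+02 1.5000e-01 1.5000e+01] [-0.68  0.07 -2.3 ] [-0.06 -0.01 -0.07] 19.39
mid 8.57 [499.71 100.98 329.46] [-1.7998e+02  5.0000e-02  1.5100e+01] [ 0.07 -0.22 -1.91] [ 0.01 -0.03  0.03] 19.24
```

View pics/scene2.png

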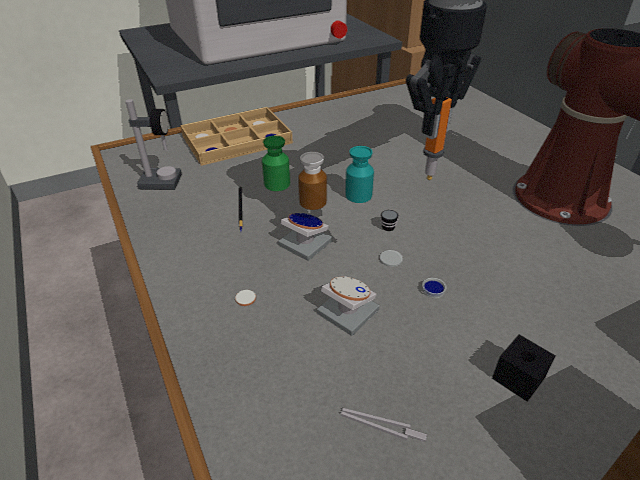

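View pics/top2.png

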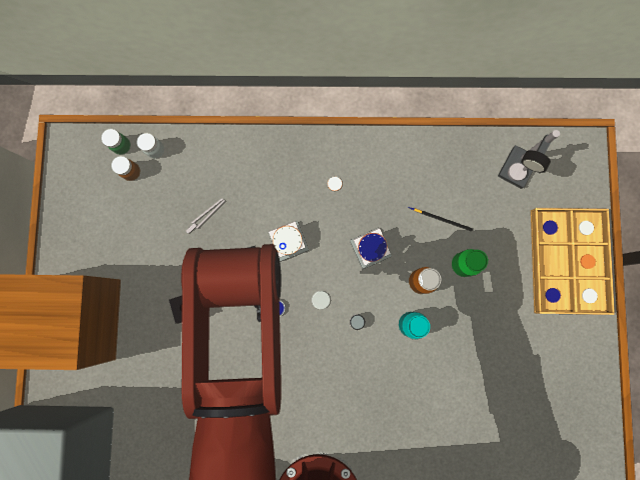

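```bash
python3 - <<'E'
from h import *
print(proj("scene",[499.71,100.98,253.16]), proj("scene",[499.71,100.98,265.16]),proj("scene",[499.71,100.98,253.16+46]))
i=cv2.imread("pics/scene2.png");cv2.imwrite("pics/g.png",cv2.resize(i[110:190,400:470],None,fx=7,fy=7,interpolation=4))
E
```

```text
[427.65474558 179.32350679] [428.70894487 172.57896898] [431.81679672 152.69560862]
```

View pics/g.png

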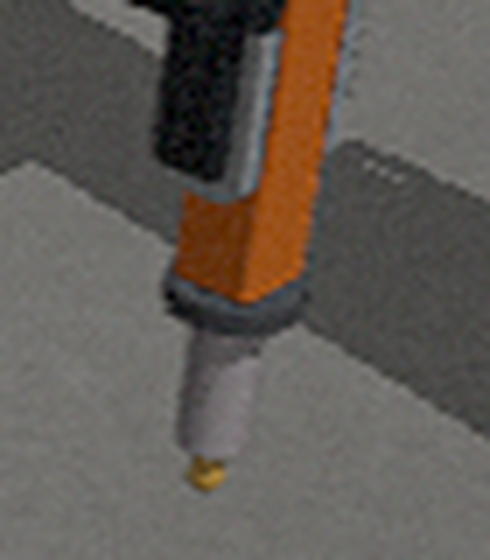

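```bash
python3 - <<'E'
from h import *
goto([525.5,-254,270],[180,0,15])
move_l([525.5,-254,202],speed=120);wait(.3);show("above")
for n in C: cv2.imwrite(f"pics/{n}3.png",get_image(n)[:,:,::-1])
print(proj("scene",[525.5,-254,202-76.3]))
i=cv2.imread("pics/scene3.png");cv2.imwrite("pics/h.png",np.hstack([cv2.resize(i[110:210,270:370],None,fx=4,fy=4,interpolation=4),cv2.resize(cv2.imread("pics/top3.png")[230:330,370:470],None,fx=4,fy=4,interpolation=4)]))
E
```

```text
above 11.04 [ 525.99 -254.36  202.98] [ 1.7992e+02 -7.0000e-02  1.5000e+01] [ 0.07  0.2  -1.04] [0.04 0.01 0.01] 19.08
[311.32632213 153.56137517]
```

View pics/h.png

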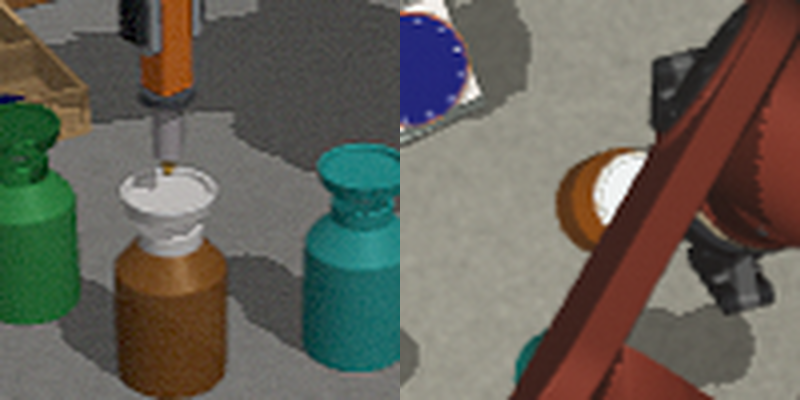

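```bash
python3 - <<'E'
from h import *
for z in(192,186,180,177,175):
    move_l([525.5,-254,z],speed=40);wait(.25);show(z)
cv2.imwrite("pics/scene4.png",get_image("scene")[:,:,::-1])
i=cv2.imread("pics/scene4.png");cv2.imwrite("pics/h2.png",cv2.resize(i[110:210,270:370],None,fx=5,fy=5,interpolation=4))
E
```

```text
192 11.79 [ 525.63 -254.08  192.18] [ 1.7999e+02 -1.0000e-02  1.5000e+01] [-0.53 -0.28 -1.78] [ 0.01  0.   -0.05] 19.0
186 12.34 [ 525.71 -254.12  186.32] [ 1.7997e+02 -2.0000e-02  1.5000e+01] [-0.58 -1.04 -0.25] [-0.02 -0.09 -0.01] 19.39
180 12.89 [ 525.67 -254.11  180.23] [ 1.7998e+02 -2.0000e-02  1.5000e+01] [ 0.08 -1.02  0.71] [-0.11 -0.17 -0.01] 19.04
177 13.39 [ 525.65 -254.09  177.18] [ 1.7998e+02 -2.0000e-02  1.5000e+01] [ 0.81 -1.09  1.95] [-0.14 -0.14 -0.04] 19.57
175 13.89 [ 525.67 -254.06  175.14] [ 1.7998e+02 -2.0000e-02  1.5000e+01] [1.09 0.02 1.68] [-0.08 -0.25 -0.03] 19.36
```

View pics/h2.png

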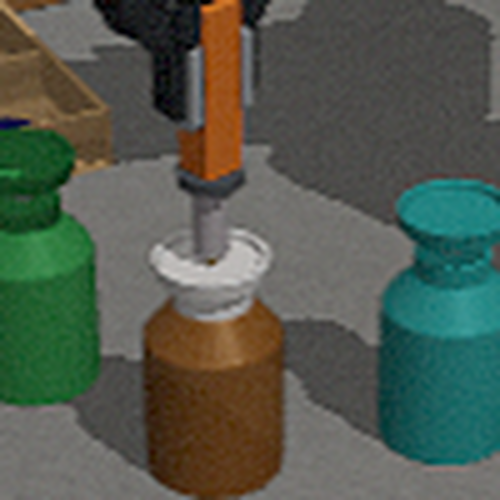

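```bash
python3 - <<'E'
from h import *
move_l([525.5,-254,174],speed=30);wait(.3);show(174)
move_l([525.5,-254,215],speed=60);wait(.2);show("up")
cv2.imwrite("pics/scene5.png",get_image("scene")[:,:,::-1])
i=cv2.imread("pics/scene5.png");cv2.imwrite("pics/h3.png",cv2.resize(i[110:210,270:370],None,fx=5,fy=5,interpolation=4))
from scipy.spatial.transform import Rotation as Ro
n=np.array([-.3204,-.1209,.9396]);n/=np.linalg.norm(n)
# minimal rotation from tool-down yaw psi
for psi in(15,0,30,-30,60,105):
    R0=Ro.from_euler("xyz",[180,0,psi],degrees=True)
    ax=np.cross([0,0,1],n);ang=np.arccos(n[2]);R=Ro.from_rotvec(ax/np.linalg.norm(ax)*ang)*R0
    e=R.as_euler("xyz",degrees=True);s=np.array([604.8,92.85,57.65])
    print(psi,e,R.as_matrix()[:,2],solve_ik(s+n*100,e))
E
```

```text
174 14.49 [ 525.62 -254.04  174.09] [ 1.7999e+02 -1.0000e-02  1.5000e+01] [ 1.38 -0.51  2.03] [-0.23 -0.34 -0.02] 18.85
up 15.53 [ 525.15 -253.78  214.34] [-1.7995e+02  5.0000e-02  1.5000e+01] [ 0.16 -0.72 -2.59] [-0.   -0.03 -0.01] 19.25
15 [-177.9364634   -19.92277095   14.63753864] [ 0.3203806   0.12089268 -0.9395431 ] [ -3.15058659   0.65560475 116.7455953   11.33585793  44.72422868
 -24.96447928]
0 [-172.66793747  -18.68594332   -1.20792265] [ 0.3203806   0.12089268 -0.9395431 ] [ -3.15058659   0.65560475 116.7455953   11.33585793  44.72422868
  -9.96447928]
30 [176.61974867 -19.74923033  30.58857073] [ 0.3203806   0.12089268 -0.9395431 ] [ -3.15058659   0.65560475 116.7455953   11.33585793  44.72422868
 -39.96447928]
-30 [-164.25520448  -12.53355832  -31.73983134] [ 0.3203806   0.12089268 -0.9395431 ] [ -3.15058659   0.65560475 116.7455953   11.33585793  44.72422868
  20.03552072]
60 [166.99416526 -15.3602045   61.76128997] [ 0.3203806   0.12089268 -0.9395431 ] [ -3.15058659   0.65560475 116.7455953   11.33585793  44.72422868
 -69.96447928]
105 [160.06531904  -1.93999094 105.34096422] [ 0.3203806   0.12089268 -0.9395431 ] [  -3.15058659    0.65560475  116.7455953    11.33585793   44.72422868
 -114.96447928]
```

View pics/h3.png

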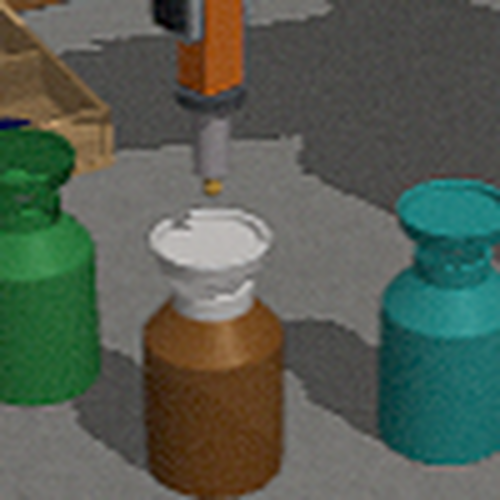

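```bash
cat >> h.py <<'E'
from scipy.spatial.transform import Rotation as Ro
AZ=np.radians(-159.3);n_=np.array([np.sin(.35)*np.cos(AZ),np.sin(.35)*np.sin(AZ),np.cos(.35)])
_ax=np.cross([0,0,1],n_)
E_=(Ro.from_rotvec(_ax/np.linalg.norm(_ax)*.35)*Ro.from_euler("xyz",[180,0,15],degrees=True)).as_euler("xyz",degrees=True)
SP=np.array([604.8,92.85,57.65])
E
python3 - <<'E'
from h import *
move_l([525.5,-254,300],speed=200)
goto(SP+n_*(76.3+110),E_);show("pre")
move_l(SP+n_*(76.3+15),speed=100);wait(.4);o=show("15")
for n in C: cv2.imwrite(f"pics/{n}6.png",get_image(n)[:,:,::-1])
R=Ro.from_euler("xyz",o["ee_rot"],degrees=True).as_matrix();zt=R[:,2];print(zt,n_)
for k in(0,12,46):print(k,proj("scene",o["tcp_pos"]+zt*(76.3-k)))
i=cv2.imread("pics/scene6.png");cv2.imwrite("pics/i.png",cv2.resize(i[220:320,310:410],None,fx=6,fy=6,interpolation=4))
E
```

```text
pre 17.4 [545.76  69.43 233.1 ] [-177.98  -19.99   14.61] [ 1.1   0.04 -1.34] [-0.09  0.26  0.  ] 19.65
15 18.9 [575.61  81.76 143.75] [-177.93  -19.98   14.64] [-0.49  0.62 -2.82] [-0.15  0.27  0.03] 19.5
[ 0.32127013  0.1211702  -0.93920354] [-0.32076171 -0.12120575  0.93937271]
0 [362.04717604 281.51496635]
12 [363.88579547 275.47605989]
46 [369.21317343 257.9784002 ]
```

View pics/i.png

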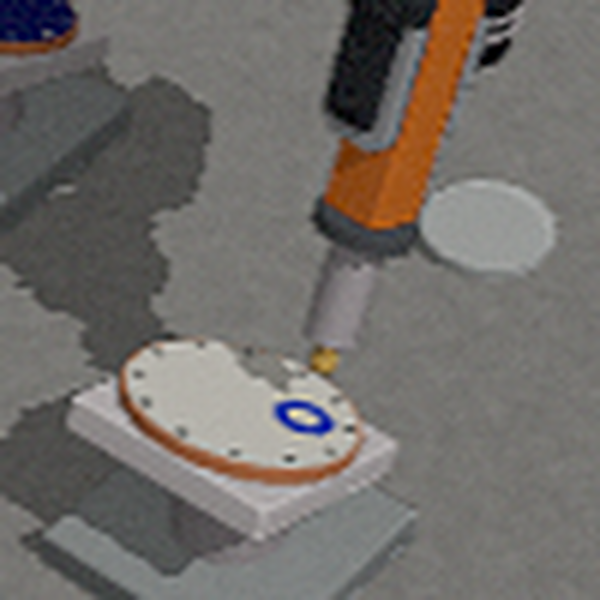

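View pics/scene6.png

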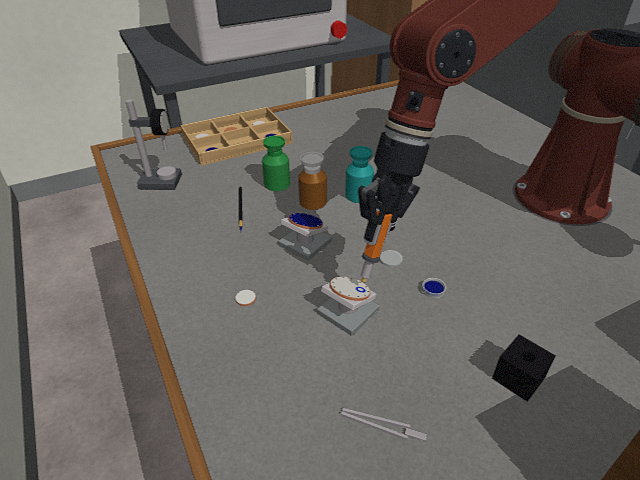

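View pics/top6.png

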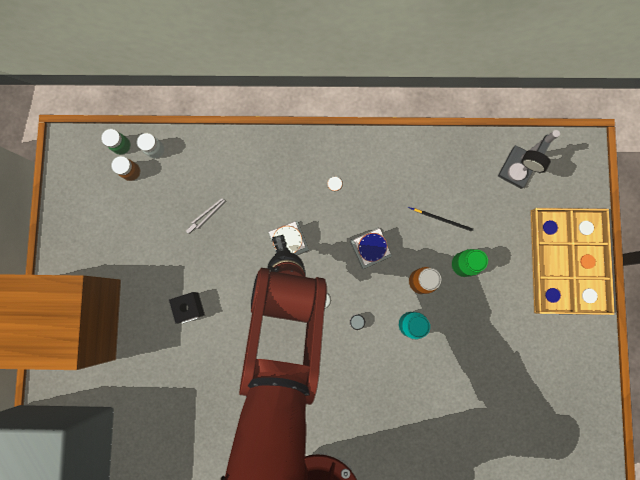

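```bash
cat > corr.py <<'E'
from h import *
def inplane(du,dv):
    a=np.cross(n_,[0,1,0]);a/=np.linalg.norm(a);b=np.cross(n_,a)
    p0=proj("scene",SP);J=np.c_[proj("scene",SP+a)-p0,proj("scene",SP+b)-p0]
    k=np.linalg.solve(J,[du,dv]);return k[0]*a+k[1]*b
E
python3 - <<'E'
from corr import *
print(proj("scene",SP));d=inplane(-1.56,-.25);print(d)
T=SP+d
move_l(T+n_*(76.3+4),speed=40);wait(.5);o=show("4")
im=[get_image("scene") for _ in range(4)];i=np.mean(im,0)[:,:,::-1].astype(np.uint8);cv2.imwrite("pics/scene7.png",i)
R=Ro.from_euler("xyz",o["ee_rot"],degrees=True).as_matrix();zt=R[:,2]
print(zt,proj("scene",o["tcp_pos"]+zt*76.3))
cv2.imwrite("pics/j.png",cv2.resize(i[250:310,330:390],None,fx=10,fy=10,interpolation=4))
E
```

```text
[359.84510716 289.09388154]
[ 2.44689764 -1.1835715   0.68281246]
4 19.93 [581.52  81.93 133.88] [-177.93  -19.96   14.63] [ 0.31 -0.27 -1.62] [-0.1   0.23 -0.05] 19.41
[ 0.3209317   0.12120455 -0.9393148 ] [358.862212   286.82553842]
```

View pics/j.png

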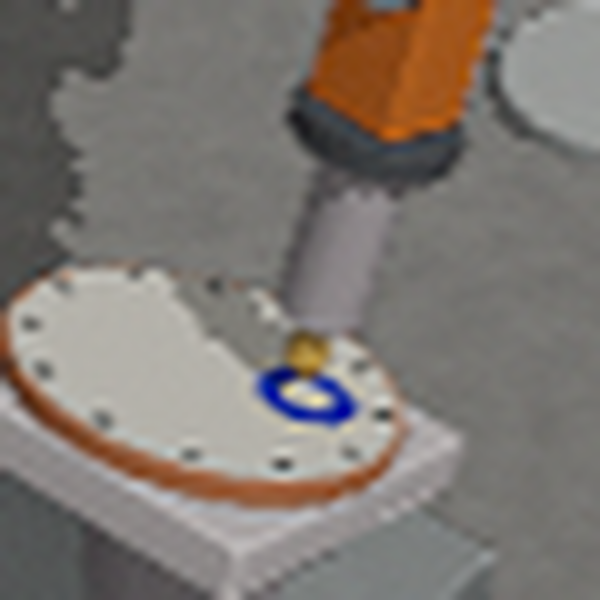

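```bash
cat >> corr.py <<'E'
def fn(k=25):
    f=[];p=[]
    for _ in range(k):
        o=get_obs();f.append(o["wrist_force"]);p.append(o["tcp_pos"]);wait(.02)
    f=np.array(f);return np.round(np.mean(f,0),2),round(float(np.mean(f@n_)),2),round(float(np.std(f@n_)/k**.5),2),np.mean(p,0)
def pic(name):
    i=np.mean([get_image("scene") for _ in range(4)],0)[:,:,::-1].astype(np.uint8);cv2.imwrite(f"pics/scene_{name}.png",i)
    cv2.imwrite(f"pics/z_{name}.png",cv2.resize(i[250:310,330:390],None,fx=10,fy=10,interpolation=4))
E
python3 - <<'E'
from corr import *
d=inplane(-.71,-.25);print(d)
T=SP+d
move_l(T+n_*(76.3+4),speed=30);wait(.3);print("base",fn())
for h in(1,0,-1,-2):
    move_l(T+n_*(76.3+h),speed=20);wait(.2);r=fn();print(h,r,(r[3]-T)@n_-76.3)
pic("a")
print(get_obs()["t"])
E
```

```text
[ 0.87347944 -0.93417755  0.17772612]
base (array([-0.02, -0.12, -1.64]), -1.52, 0.11, array([579.94074403,  82.18156287, 133.27819853]))
1 (array([-0.08,  0.14, -1.78]), -1.67, 0.11, array([580.91230424,  82.5398693 , 130.49302971])) 1.0386596143342217
0 (array([-0.  ,  0.08, -1.99]), -1.88, 0.08, array([581.20927479,  82.66326899, 129.51170064])) 0.00661233312149534
-1 (array([-0.14, -0.06, -0.81]), -0.71, 0.11, array([581.66351568,  82.78450549, 128.70472657])) -0.9118347365081974
-2 (array([-0.03, -0.1 , -0.13]), -0.11, 0.09, array([581.95339994,  82.90177584, 127.72508701])) -1.9392790171820167
24.8167
```

View pics/z_a.png

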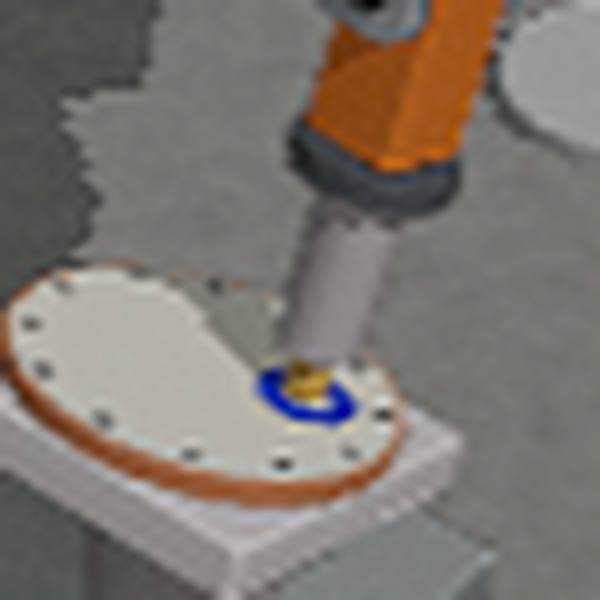

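```bash
python3 - <<'E'
from corr import *
T=SP+inplane(-.71,-.25)
for h in(-3.5,-4.85):
    move_l(T+n_*(76.3+h),speed=15);wait(.2);r=fn(30);print(h,r,(r[3]-T)@n_-76.3)
pic("b");o=show("end");R=Ro.from_euler("xyz",o["ee_rot"],degrees=True).as_matrix()
print(np.degrees(np.arccos(-R[:,2]@n_)))
for k in (12,46): print(k,proj("scene",o["tcp_pos"]+R[:,2]*(76.3-k)))
E
```

```text
-3.5 (array([ 0.05, -0.19,  0.68]), 0.65, 0.08, array([582.40761618,  83.08151082, 126.2984671 ])) -3.4468869140780782
-4.85 (array([-0.03, -0.21,  1.31]), 1.27, 0.11, array([582.82627643,  83.24879814, 125.02073696])) -4.801718106349753
end 26.92 [582.82  83.25 125.  ] [-177.93  -19.96   14.63] [-0.19 -0.46  0.66] [-0.05 -0.06  0.04] 19.39
0.009667225434905113
12 [360.16900577 285.29566819]
46 [365.37434443 268.13853328]
```

View pics/z_b.png

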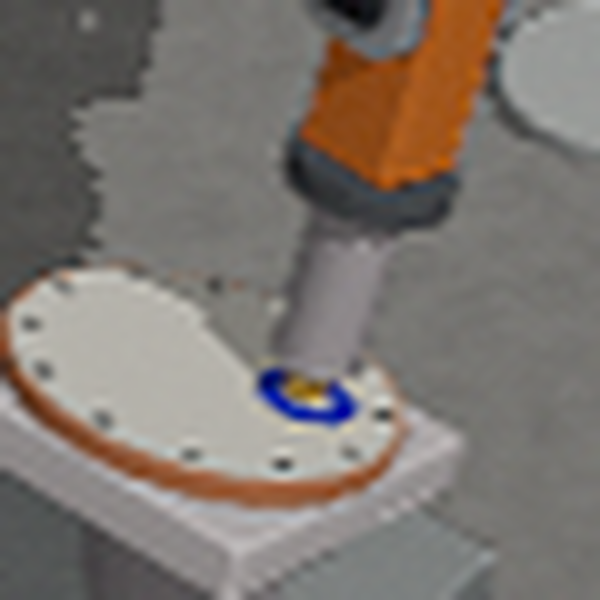

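View pics/scene_b.png

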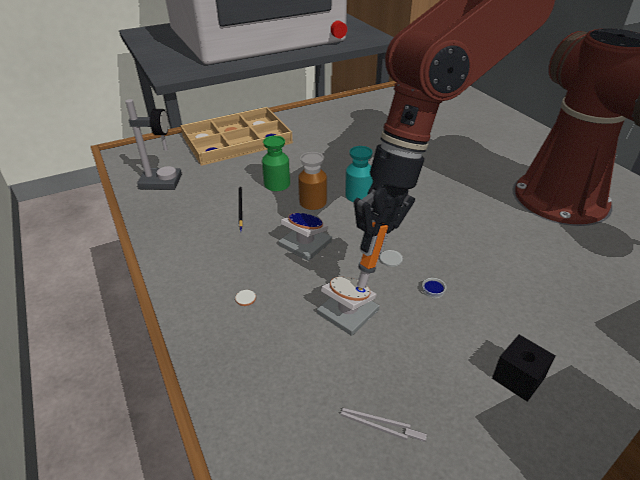

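```bash
python3 - <<'E'
from corr import *
print(fn(15));print(sign_off());
E
```

```text
(array([ 0.12, -0.17,  1.29]), 1.19, 0.1, array([582.81569429,  83.25194784, 124.9946146 ]))
the job is handed in; nothing more can be done
None
```

The job is done and handed in at about 27 s. The probe is still in the gripper, with its tip set in the blue ring on the white dial.

- **Wetting:** I lifted the probe straight out of its stand and pressed the tip about 16 mm onto the amber bottle's cap. At about 4 N that works out at roughly 9 mm of cap travel. The picture taken after lifting off shows the cap fully up again.
- **Position on the dial:** The last picture shows the tip inside the ring, about half a millimetre from its centre.
- **Squareness:** The tool is within 0.01° of the dial normal I fitted from the pictures. That fit left the tilt free and gave 0.346 rad against the stated 0.35, so I used 0.35. How straight the probe sits in the jaws I could only check by eye, to about 0.7°.
- **Tip push:** The force along the probe is about 2.9 N, which means about 3.8–3.9 mm in of the 8 mm travel.

**Disagreement between checks:** the scene and top cameras differed by 2–3 mm. The arm hid the tip from the top camera, so I lined it up with the ring using the scene camera alone. In the last full scene picture, before hand-in, the bystanders were where they started, apart from the loupe, which the gripper hid. No contact with anything else showed in the force readings.

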